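# Raise the holding cabinet's window to the loading mark

## Robot

A 6-joint arm with a two-finger parallel gripper is mounted at the origin on the work surface. World frame = base frame: x ahead of the robot, y to its left, z up, the work surface at z = 0. Lengths are in m, angles in rad, forces in N, time in s.
With the tool pointing down it reaches from about 0.325 to 0.9 m from the base axis. Payload 6.1 kg.
Tool frame: the origin (TCP) lies midway between the tips of the shut fingers; the grasp point (between the pads) lies 19 mm behind it; z points along the fingers, y is the line along which they close (so a half turn about z gives the same grasp; the last joint's range is limited). The gripper opens to 85 mm and grips with 20 to 120 N. Pads are 22 mm wide; open, the fingers measure 114 mm over their backs; the gripper's body (76 mm by 85 mm) begins 54 mm behind the grasp point. The pads swing forward as they close: fully open they stand 13 mm farther back than shut.
Start: joints at [1.025, 0.22, 1.526, -0, 1.395, -0.126], TCP at [0.255, 0.571, 0.203] pointing down, gripper open.
Joint ranges: [-2.98, 2.98], [-0.91, 2.08], [0.09, 2.57], [-1.24, 4.39], [0.2, 2.65], [-2.68, 2.68]. Speed limits (rad/s): [2.57, 2.57, 3.01, 3.14, 3.14, 3.14].

## Interface

Orientations are given as [roll, pitch, yaw] about the fixed x, y, z axes, in that order (R = Rz(yaw) Ry(pitch) Rx(roll)).
In Python, from plant import movep, move_l, set_joints, gripper_to, hold, inverse_kinematics, observe, get_image, get_calibration, Unreachable, job_done gives the robot as it stands. Calls block until the motion is done:
- movep(position, orientation): joint-space move of the TCP to a pose.
- move_l(position, feed=0.15, rotation=None, max_force=None): straight line of the TCP; rotation=None keeps the orientation; feed is the mean speed in m/s. With max_force (N) it stops when the force on the tool has changed by that much, and returns True; else False.
- set_joints(angles): joint-space move.
- gripper_to(opening, f_grip=None): finger opening in m; f_grip is the grip in N (None keeps the last); returns when the fingers have stopped.
- hold(seconds).
- inverse_kinematics(position, orientation): joint angles nearest the present ones, or None.
- observe(): the state.
- get_image(name): name is "side" or "top"; returns (picture, depth): 480x640x3 uint8, red, green, blue; 480x640 float32, m along the optical axis (not along the pixel's ray), 0 where there is no reading.
- get_calibration(name): a dict with "intrinsics" (3x3 intrinsics, pixels), "world_from_camera" (4x4, takes a point from camera to world coordinates). Camera axes: x right, y down, z forward; pixel columns grow to the right and rows downward; lengths in m; the calibration is good to about 2 mm. A picture is of the moment at which its call begins. get_calibration takes no time and is no camera call.
A pose or a line that the arm cannot do raises Unreachable and nothing moves.
- job_done(): hands the job in; it is judged then, once.
The state is a dict: "time_s": time; "q": joint angles; "joint_velocities": joint speeds; "joint_torque": joint torques, N m; "eef_pos": TCP position; "tcp_rot": TCP orientation; "ft_force": force on the tool from outside, world axes, zero at the start; "torque": the same for the moment, N m; "opening": finger opening in m; "grasp_force": force on a finger pad.
Only numpy, scipy, OpenCV 4.12 (cv2) and the standard library are available. Lean on these libraries where they do the work, as an engineer would, in place of code of your own. Each camera call takes 0.05 s, during which the arm holds its last target. There are 200 camera calls.

## Task

Open the holding cabinet for loading: with the fingertips beneath the lip of its sloping, counterweighted window, gently push the window up until the lower edge of the lip is level with the tip of the cone-shaped pointer on the rail (the round ball on the other rail marks another height: ignore it). Leave the window standing there and draw the hand away; do not pinch the lip, do not shift the pointer or the ball, and leave everything else on the bench where it stands.

Things in the scene. Friction and masses are not known exactly. Their poses are not given: they have to be found in the camera images.
- cabinet: Fixed cabinet, 440 mm wide over its two aluminium rails, 260 deep, 380 high, white front wall 100 high, open back. Origin on the bench under the middle of the front edge; x points into the cabinet, y along the front, z up. The rails rise from the front wall's top (100 mm above the origin), leaning back 40 degrees from vertical towards +x; the window slides in this slope.
- sash (a joint): How far the window is pushed up its slope, m: 0 = fully down, end stop at 0.168. It moves along cabinet (0.643, 0, 0.766). Counterweighted (moving mass about 0.7 kg): it takes about 2 to 5 N along the slope to move either way and stays where it is left. Above the lip a strip sloping at 45 degrees closes the corner between the lip's outer edge and the window, so there is nothing to grip.
- lip_edge (a point): Middle of the lip's lower outer edge: bring it level with the pointer. The lip is an aluminium ledge 360 mm long (y), 10 thick, standing 40 out at right angles to the window's lower edge; with the window down this edge is 31 mm before the cabinet's front edge, 126 above the bench. z points up the slope, x at right angles to it into the cabinet, y along the lip. Open air in front and beneath.
- pointer_tip (a point): Tip of the steel cone pointer (36 mm long, base 38 across) clamped on the rail at the cabinet's -y side, pointing along the lip. The tip is 186 mm from the cabinet's middle and as far out from the window as the lip's edge, so they are level when both have the same height. Axes as lip_edge.
- pointer (a joint): Height of the pointer tip along the slope, in m, on the same scale as sash (they are equal when the lip's lower edge is level with the tip). The clamp is tight; it is not to be moved.
- ball_center (a point): Centre of the steel ball (34 mm across) clamped on the rail at the cabinet's +y side: a mark for another job, not to be followed or moved. It is as far out from the window as the lip's edge.
- bottle: White closed bottle, 64 mm across, 170 mm high, loose, standing in front of the cabinet. Origin: centre of its underside.
- mug: White mug, 76 mm across plus a handle, 75 mm high, loose, in front of the cabinet. Origin: centre of its underside.
- tape_roll: Roll of clear tape lying flat, 96 mm across, 48 mm high, loose, in front of the cabinet. Origin: centre of its underside.
- gift_box: Red closed carton, 150 x 200 x 70 mm, loose, on the right of the bench. Origin: centre of its underside.
- tape_dispenser: Blue tape dispenser with an orange roll, 200 x 55 mm, 80 mm high, loose, on the left. Origin: centre of its underside.
- weight: Steel scale weight, 44 mm across, 64 mm high, loose, on the right. Origin: centre of its underside.
- price_stand: White card plate on a black foot, 90 mm wide, 68 mm high, loose, on the left. Origin: centre of its underside.

How it is judged:
On the way:
1. the fingers push on the lip from beneath and the window has risen at least 20 mm (contact force between the fingers and sash_c4 above 0.3 N and distance of lip_edge from where it was at the start of the episode above 0.02 m), for 0.1 s.
At the end, for the whole second after the job is handed in: The lip's lower edge is level with the cone pointer's tip within 8 mm along the slope, the window is at rest, both marks are within 6 mm and all loose things within 30 mm of where they started (z of lip_edge in the frame of pointer_tip between -0.008 and 0.008 m and velocity of joint sash between -0.01 and 0.01 m/s and distance of each of pointer_tip, ball_center from where it was at the start of the episode below 0.006 m and distance of each of bottle, mug, tape_roll, gift_box, tape_dispenser, weight, price_stand from where it was at the start of the episode below 0.03 m); the robot touches nothing.
It fails at once if the lip is pinched between the fingers (pressed from beneath and on its cover at once) (contact force between the fingers and sash_c4 above 2 N and contact force between the fingers and sash_c5 above 2 N).
It fails at once if the window is flung up or down (faster than 0.5 m/s) (velocity of joint sash above 0.5 m/s or velocity of joint sash below -0.5 m/s).
It fails at once if the pointer or the ball mark is shifted by more than 6 mm (distance of any of pointer_tip, ball_center from where it was at the start of the episode above 0.006 m).
It fails at once if a loose thing on the bench is moved or lifted by more than 30 mm (distance of any of bottle, mug, tape_roll, gift_box, tape_dispenser, weight, price_stand from where it was at the start of the episode above 0.03 m).
It also fails if it takes over 45 s, if anything falls off the work surface, if the arm or the gripper's body presses on something with over 40 N, if the wrist force passes 120 N, or if a joint passes its speed limit or range.

## Working session

There is one attempt and no reset: what is moved stays moved. The work goes in short steps, each a Python script; the robot and the scene stay as the last script left them, time stands still between calls to the robot, and variables do not carry over. Pictures are saved under pics/ and viewed, at most 10 in all, crops included, and the job is handed in when it is done.

```bash
mkdir -p pics; python3 - <<'E'
from plant import *
import cv2,numpy as np
for n in("side","top"):
    p,d=get_image(n);cv2.imwrite(f"pics/{n}0.png",p[:,:,::-1]);np.save(f"{n}0.npy",d);c=get_calibration(n);print(n,np.round(c["intrinsics"],1).tolist(),np.round(c["world_from_camera"],3).tolist())
o=observe();print(o["time_s"],o["eef_pos"],o["tcp_rot"],o["opening"])
E
```

```text
side [[458.8, 0.0, 320.6], [0.0, 458.8, 241.9], [0.0, 0.0, 1.0]] [[0.994, -0.064, 0.083, 0.375], [-0.105, -0.617, 0.78, -1.084], [0.002, -0.784, -0.621, 0.949], [0.0, 0.0, 0.0, 1.0]]
top [[511.5, 0.0, 331.3], [0.0, 511.5, 235.5], [0.0, 0.0, 1.0]] [[0.007, -0.991, 0.133, 0.33], [-1.0, -0.009, -0.012, -0.032], [0.013, -0.133, -0.991, 1.371], [0.0, 0.0, 0.0, 1.0]]
0.1 [0.25441389 0.57020474 0.20180255] [-3.13981780e+00 -2.23243668e-04  2.72181354e+00] 0.08517736867963509
```

View pics/side0.png

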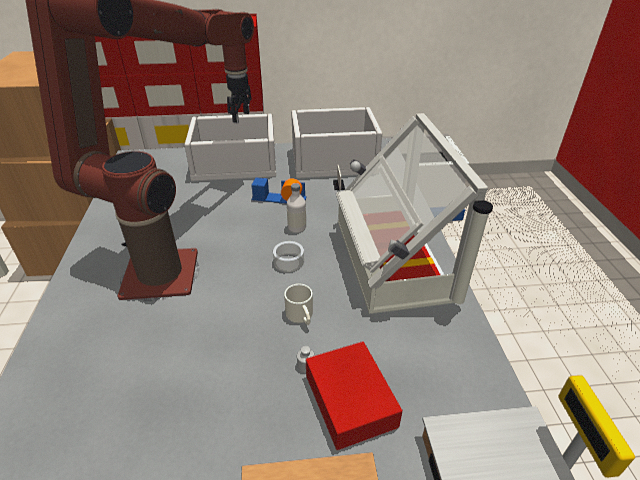

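View pics/top0.png

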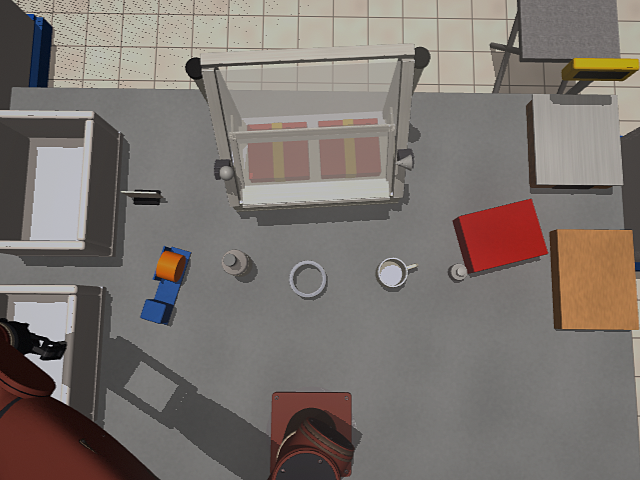

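The side view shows the cone at about (398,248) and the ball at (357,166). In the top view the cone is at about (405,160), the ball at (226,172) and the lip front at about row 205. I'll zoom in on both.

```bash
python3 - <<'E'
import cv2,numpy as np
a=cv2.imread("pics/top0.png")[140:215,205:425];b=cv2.imread("pics/side0.png")[150:320,325:495]
a=cv2.resize(a,None,fx=3.6,fy=3.6,interpolation=2);b=cv2.resize(b,None,fx=3.5,fy=3.5,interpolation=2)
cv2.imwrite("pics/ta.png",a);cv2.imwrite("pics/sb.png",b)
E
```

```text
(no output)
```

View pics/ta.png

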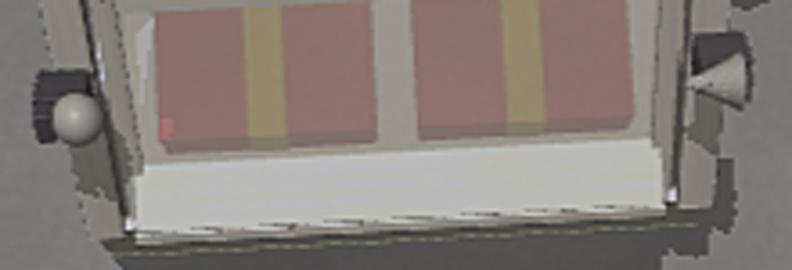

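View pics/sb.png

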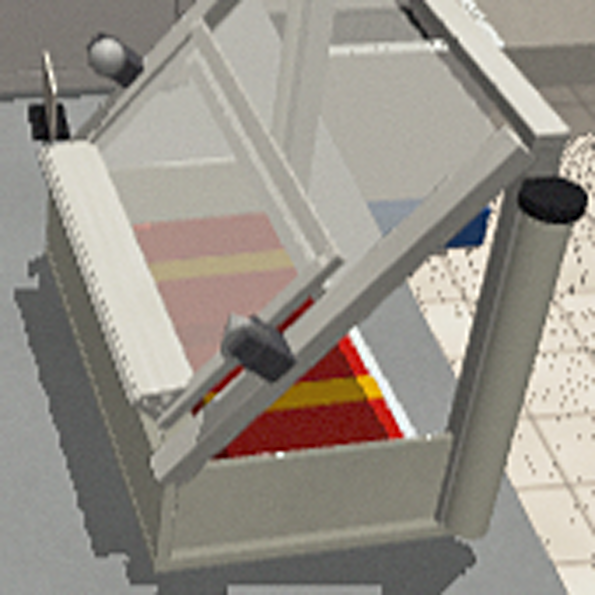

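Crop readings in full-image pixels: in the top view the cone tip is at (396.7,162.8), and the lip's outer edge ends are at (242.5,205.8) and (389.7,197.8). In the side view the lip ends are at about (338,193) and (366,264), the ball at (355,165) and the cone at about (391,248).

```bash
cat > h.py <<'E'
from plant import *
import cv2,numpy as np
C={n:get_calibration(n) for n in("side","top")}
def ray(n,u,v):
    c=C[n];W=np.array(c["world_from_camera"]);d=W[:3,:3]@np.linalg.solve(c["intrinsics"],[u,v,1.]);return W[:3,3],d
def onz(n,u,v,z):
    o,d=ray(n,u,v);return o+d*(z-o[2])/d[2]
def pt(n,D,u,v):
    o,d=ray(n,u,v);z=D[int(round(v)),int(round(u))];return o+d*z
def tri(p,q):
    a,d=ray("top",*p);b,e=ray("side",*q);t=np.linalg.lstsq(np.c_[d,-e],b-a,rcond=None)[0];P,Q=a+t[0]*d,b+t[1]*e;return (P+Q)/2,np.linalg.norm(P-Q)
def proj(n,P):
    c=C[n];W=np.linalg.inv(c["world_from_camera"]);p=c["intrinsics"]@(W[:3,:3]@P+W[:3,3]);return p[:2]/p[2]
E
python3 - <<'E'
from h import *
np.set_printoptions(precision=4,suppress=True)
T=np.load("top0.npy");S=np.load("side0.npy")
L=onz("top",242.5,205.8,.126);R=onz("top",389.7,197.8,.126);print("lip",L,R,np.linalg.norm(L-R))
y=(L-R)/np.linalg.norm(L-R);x=np.array([y[1],-y[0],0]);M=(L+R)/2;O=M+.031*x;O[2]=0;print("O",O,"yaw",np.arctan2(x[1],x[0]))
W=np.c_[x,y,[0,0,1]]
cab=lambda P:(P-O)@W
for nm,p,q in(("lipL",(242.5,205.8),(337,193)),("lipR",(389.7,197.8),(366,265)),("ball",(226.2,172.7),(355,165)),("tip",(396.7,162.8),(391,248))):
    P,e=tri(p,q);print(nm,P,e,"cab",cab(P))
# depth: cover and cone points in cabinet frame
for v in range(190,208,2): print(v,cab(pt("top",T,316,v)))
for uv in((398,162.5),(401,162),(404,161),(226,172.7)): print(uv,cab(pt("top",T,*uv)))
for uv in((240,206),(389,197)): print(cab(pt("top",T,*uv)))
up=np.array([.643,0,.766])
# intersect top ray w/ line  y=-.186 plane & lip-edge slope plane
nrm=W@np.array([.766,0,-.643])
P0=M
for n,uv in(("top",(396.7,162.8)),("side",(391,248))):
    o,d=ray(n,*uv);t=nrm@(P0-o)/(nrm@d);c=cab(o+t*d);print(n,"tip on slope",c,"s",(c[2]-.126)/.766)
for n,uv in(("top",(226.2,172.7)),("side",(355,165))):
    o,d=ray(n,*uv);t=nrm@(P0-o)/(nrm@d);c=cab(o+t*d);print(n,"ball",c,"s",(c[2]-.126)/.766)
for s in(.05,.06,.07,.08,.09,.1,.11):
    P=O+W@(np.array([-.031,-.186,.126])+s*up);print(s,proj("top",P),proj("side",P))
for nm,px in (("bottle",(235,262)),("mug",(392,273)),("roll",(308,280))): print(nm,cab(pt("top",T,*px)),pt("top",T,*px))
E
```

```text
lip [0.5682 0.1729 0.126 ] [ 0.592  -0.1915  0.126 ] 0.3651189895336913
O [ 0.611  -0.0073  0.    ] yaw 0.06534515293400883
lipL [0.563  0.169  0.1492] 0.0014632101293670752 cab [-0.0364  0.1791  0.1492]
lipR [ 0.5896 -0.1888  0.1479] 0.004291418983178397 cab [-0.0332 -0.1798  0.1479]
ball [0.6224 0.1943 0.2345] 0.0021314220104838894 cab [0.0245 0.2004 0.2345]
tip [ 0.6546 -0.1975  0.209 ] 0.007015833321832887 cab [ 0.031  -0.1927  0.209 ]
190 [-0.007  -0.0009  0.1516]
192 [-0.0136 -0.0007  0.1593]
194 [-0.0167 -0.0004  0.1506]
196 [-0.0217 -0.0001  0.151 ]
198 [-0.0273  0.0001  0.1542]
200 [-0.0322  0.0004  0.1537]
202 [-0.0362  0.0007  0.1493]
204 [-0.0193  0.0016  0.039 ]
206 [-0.0189  0.0021  0.0089]
(398, 162.5) [ 0.028  -0.1921  0.2354]
(401, 162) [ 0.0285 -0.1989  0.2364]
(404, 161) [ 0.0299 -0.2056  0.2383]
(226, 172.7) [0.0239 0.1996 0.2411]
[-0.0192  0.198   0.0669]
[-0.0335 -0.1778  0.1488]
top tip on slope [ 0.0356 -0.1939  0.2054] s 0.10360507330572058
side tip on slope [ 0.0312 -0.183   0.2001] s 0.09678308250353858
top ball [0.034  0.206  0.2035] s 0.10115254204014462
side ball [0.0364 0.2499 0.2063] s 0.10480714166620189
0.05 [392.1467 181.4457] [378.9302 260.5324]
0.06 [392.3673 178.0827] [381.5501 258.0385]
0.07 [392.5904 174.6826] [384.1872 255.5284]
0.08 [392.8159 171.2449] [386.8415 253.0019]
0.09 [393.0439 167.7688] [389.5131 250.4588]
0.1 [393.2745 164.2538] [392.2024 247.899 ]
0.11 [393.5077 160.6992] [394.9094 245.3223]
bottle [-0.172   0.2     0.1587] [0.4264 0.1811 0.1587]
mug [-0.211  -0.1916 -0.0004] [ 0.4131 -0.2123 -0.0004]
roll [-0.2168  0.0343  0.0002] [0.3925 0.0128 0.0002]
```

The depth data puts the front wall about 19 mm nearer than assumed, so the window already starts roughly 20–25 mm up. The tip is about 0.11 m further up the slope. That's good enough to set out. I'll plan the push with the fingers shut and the tool parallel to the lip's underside.

```bash
cat >> h.py <<'E'
from scipy.spatial.transform import Rotation as Rn
yaw=0.0653;X=np.array([np.cos(yaw),np.sin(yaw),0]);Y=np.array([-X[1],X[0],0]);Wc=np.c_[X,Y,[0,0,1]]
O=np.array([.611,-.0073,0])-.019*X
w=lambda x,y,z:O+Wc@np.array([x,y,z])
cab=lambda P:(np.asarray(P)-O)@Wc
UP=Wc@np.array([.643,0,.766]);IN=Wc@np.array([.766,0,-.643])
R=[]
for s in(1,-1):
    R.append(Rn.from_matrix(np.c_[np.cross(s*Y,IN),s*Y,IN]).as_euler("xyz"))
E_=w(-.021,0.0,.143)            # lip lower edge, estimated
under=lambda d:E_+.020*IN-d*UP
E
python3 - <<'E'
from h import *
np.set_printoptions(precision=3,suppress=True)
for r in R:
  print(r)
  for P in (under(.035)-.13*IN,under(.035),under(-.13)): print(P,inverse_kinematics(P,r))
print(inverse_kinematics([.255,.571,.33],observe()["tcp_rot"]))
E
```

```text
[ 3.142  0.872 -3.076]
[ 0.465 -0.017  0.187] None
[ 0.564 -0.01   0.103] None
[ 0.67  -0.003  0.23 ] [-0.256 -0.262  2.201  0.62   0.429 -2.358]
[ 3.142 -0.872  0.065]
[ 0.465 -0.017  0.187] None
[ 0.564 -0.01   0.103] [-0.375 -0.336  2.533  1.232  0.353  0.065]
[ 0.67  -0.003  0.23 ] [-0.256 -0.262  2.201  0.62   0.429  0.784]
[ 1.025  0.174  1.345 -0.     1.624 -0.126]
```

```bash
cat >> h.py <<'E'
def ori(phi,til,s):
    z=np.cos(phi)*IN+np.sin(phi)*Y; yy=np.cross(UP,z)
    M=np.c_[np.cross(s*yy,z),s*yy,z]; M=Rn.from_rotvec(til*Y).as_matrix()@M   # til>0: steeper
    return Rn.from_matrix(M).as_euler("xyz"),M[:,2]
E
python3 - <<'E'
from h import *
np.set_printoptions(precision=2,suppress=True)
lo=np.array([-2.98,-.91,.09,-1.24,.2,-2.68]);hi=np.array([2.98,2.08,2.57,4.39,2.65,2.68])
res=[]
for yo in(-.1,-.05,0,.05,.1):
 for ph in np.radians(range(-60,61,15)):
  for t in np.radians((0,10,20)):
   for s in(1,-1):
    r,z=ori(ph,t,s);qs=[]
    for d,b in((.035,.10),(.035,0),(-.13,0),(-.11,.10)):
        q=inverse_kinematics(under(d)+yo*Y-b*z,r)
        if q is None:break
        qs.append(q)
    else:
        qs=np.array(qs);m=np.minimum(qs-lo,hi-qs).min();res.append((m,-np.abs(np.diff(qs,axis=0)).max(),yo,np.degrees(ph),np.degrees(t),s,qs))
res.sort(key=lambda r:-r[0]);print(len(res))
for r in res[:12]:print(np.array(r[:6]))
for r in res[:3]:print(r[6])
print("t0",[np.array(r[:6]) for r in res if r[4]<1][:6])
E
```

```text
130
[ 0.82 -0.29  0.   60.   20.   -1.  ]
[ 0.82 -0.29 -0.05 60.    0.   -1.  ]
[ 0.81 -0.28 -0.1  45.   20.   -1.  ]
[ 0.8  -0.29 -0.05 60.   10.   -1.  ]
[ 0.77 -0.29  0.   60.   10.   -1.  ]
[ 0.76 -0.28 -0.05 60.   20.   -1.  ]
[ 0.76 -0.29 -0.1  60.    0.   -1.  ]
[ 0.74 -0.28 -0.1  60.   10.   -1.  ]
[ 0.74 -0.29  0.05 60.   20.   -1.  ]
[ 0.74 -0.29 -0.1  45.   10.   -1.  ]
[ 0.73 -0.3   0.   60.    0.   -1.  ]
[ 0.72 -0.28 -0.05 45.   20.   -1.  ]
[[-0.85  0.54  1.65  0.83  1.75  0.15]
 [-0.72  0.55  1.75  0.91  1.61  0.13]
 [-0.61  0.52  1.49  1.    1.7   0.41]
 [-0.74  0.53  1.42  0.94  1.83  0.4 ]]
[[-0.97  0.62  1.65  0.91  1.79 -0.25]
 [-0.84  0.62  1.75  1.    1.65 -0.27]
 [-0.71  0.55  1.54  1.11  1.7   0.02]
 [-0.85  0.57  1.47  1.03  1.83  0.  ]]
[[-0.93  0.39  1.67  0.75  1.64  0.18]
 [-0.82  0.43  1.76  0.81  1.48  0.16]
 [-0.69  0.43  1.48  0.86  1.58  0.44]
 [-0.82  0.41  1.42  0.82  1.72  0.42]]
t0 [array([ 0.82, -0.29, -0.05, 60.  ,  0.  , -1.  ]), array([ 0.76, -0.29, -0.1 , 60.  ,  0.  , -1.  ]), array([ 0.73, -0.3 ,  0.  , 60.  ,  0.  , -1.  ]), array([ 0.69, -0.3 , -0.1 , 45.  ,  0.  , -1.  ]), array([ 0.65, -0.31,  0.05, 60.  ,  0.  , -1.  ]), array([ 0.59, -0.31, -0.05, 45.  ,  0.  , -1.  ])]
```

```bash
python3 - <<'E'
from h import *
np.set_printoptions(precision=2,suppress=True)
for ph in(25,30,35,40):
 for t in(0,8):
  for yo in(-.05,0,.05):
    r,z=ori(np.radians(ph),np.radians(t),-1)
    q=[inverse_kinematics(under(d)+yo*Y-b*z,r) for d,b in((.035,.10),(.035,0),(-.13,0),(-.11,.10))]
    print(ph,t,yo,[None if a is None else a[[2,4]] for a in map(lambda a:None if a is None else np.array(a),q)])
r,z=ori(np.radians(35),0,-1);print([inverse_kinematics(under(.035)-b*z+[0,0,h],r) for b,h in((.1,.0),(.1,.12))])
E
```

```text
25 0 -0.05 [array([2.29, 1.29]), array([2.26, 1.07]), array([2.  , 1.07]), array([2.06, 1.27])]
25 0 0 [array([2.39, 1.25]), array([2.33, 1.01]), array([2.05, 1.  ]), array([2.14, 1.22])]
25 0 0.05 [array([2.47, 1.2 ]), array([2.39, 0.93]), array([2.1 , 0.93]), array([2.2 , 1.15])]
25 8 -0.05 [array([2.21, 1.27]), array([2.19, 1.05]), array([1.9 , 1.11]), array([1.95, 1.3 ])]
25 8 0 [array([2.29, 1.23]), array([2.26, 0.99]), array([1.96, 1.04]), array([2.02, 1.24])]
25 8 0.05 [array([2.36, 1.18]), array([2.32, 0.92]), array([2.  , 0.98]), array([2.07, 1.19])]
30 0 -0.05 [array([2.21, 1.36]), array([2.19, 1.16]), array([1.94, 1.17]), array([1.99, 1.36])]
30 0 0 [array([2.3 , 1.32]), array([2.27, 1.1 ]), array([2.  , 1.11]), array([2.07, 1.31])]
30 0 0.05 [array([2.39, 1.28]), array([2.33, 1.04]), array([2.06, 1.04]), array([2.14, 1.25])]
30 8 -0.05 [array([2.13, 1.35]), array([2.13, 1.15]), array([1.86, 1.2 ]), array([1.88, 1.38])]
30 8 0 [array([2.22, 1.31]), array([2.2 , 1.09]), array([1.92, 1.14]), array([1.96, 1.33])]
30 8 0.05 [array([2.3 , 1.26]), array([2.27, 1.03]), array([1.9
[... 564 characters left out ...]
2, 1.17]), array([1.97, 1.36])]
40 0 -0.05 [array([2.03, 1.5 ]), array([2.05, 1.33]), array([1.82, 1.36]), array([1.83, 1.53])]
40 0 0 [array([2.13, 1.46]), array([2.13, 1.28]), array([1.89, 1.3 ]), array([1.92, 1.48])]
40 0 0.05 [array([2.22, 1.42]), array([2.21, 1.22]), array([1.95, 1.24]), array([2.  , 1.42])]
40 8 -0.05 [array([1.97, 1.5 ]), array([2.  , 1.32]), array([1.75, 1.38]), array([1.74, 1.54])]
40 8 0 [array([2.06, 1.45]), array([2.08, 1.27]), array([1.82, 1.32]), array([1.83, 1.49])]
40 8 0.05 [array([2.15, 1.41]), array([2.15, 1.21]), array([1.88, 1.26]), array([1.91, 1.44])]
[array([-0.98,  0.01,  2.22,  1.  ,  1.39, -0.22]), array([-0.98, -0.21,  2.15,  0.98,  1.55,  0.02])]
```

```bash
cat >> h.py <<'E'
r,z=ori(np.radians(30),0,-1)
E
python3 - <<'E'
from h import *
np.set_printoptions(precision=3,suppress=True)
o=observe();move_l(np.array(o["eef_pos"])+[0,0,.13])
movep([.24,.34,.34],o["tcp_rot"]);gripper_to(0.0)
movep(under(.035)-.10*z+[0,0,.12],r)
move_l(under(.035)-.10*z,feed=.12)
o=observe();print(o["time_s"],o["eef_pos"],cab(o["eef_pos"]),o["ft_force"],o["opening"])
a,_=get_image("side");b,_=get_image("top")
cv2.imwrite("pics/p1.png",np.hstack([cv2.resize(a[130:330,240:440],(400,400)),cv2.resize(b[130:330,220:420],(400,400))])[:,:,::-1])
E
```

```text
5.7833 [ 0.501 -0.065  0.16 ] [-0.094 -0.05   0.16 ] [ 0.181  0.401 -0.234] 0.00017763247220662634
```

View pics/p1.png

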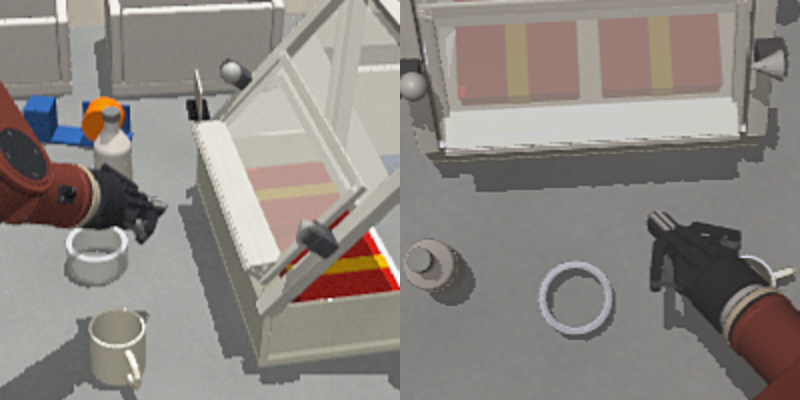

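The gripper stands in front of the lip with its fingers shut (side crop tip about (163,210), top crop about (655,215)). It is clear of the mug, tape roll and bottle. Next I'll insert and push part of the way.

```bash
python3 - <<'E'
from h import *
np.set_printoptions(precision=3,suppress=True)
print(move_l(under(.035),feed=.06,max_force=8))
for d in(.025,.018,.012,.006,0,-.02,-.05,-.075):
    s=move_l(under(d),feed=.03,max_force=20);o=observe();print(d,s,o["time_s"],cab(o["eef_pos"]),o["ft_force"],round(float(o["ft_force"]@UP),2))
    if s:break
a,_=get_image("side");b,_=get_image("top")
cv2.imwrite("pics/s2.png",a[:,:,::-1]);cv2.imwrite("pics/t2.png",b[:,:,::-1])
cv2.imwrite("pics/p2.png",np.hstack([cv2.resize(a[150:270,330:450],(400,400),interpolation=2),cv2.resize(b[120:220,310:410],(400,400),interpolation=2)])[:,:,::-1])
E
```

```text
False
0.025 False 8.1833 [-0.022 -0.     0.111] [-0.713  0.348 -0.699] -0.98
0.018 False 8.5667 [-0.017 -0.     0.117] [-0.118 -0.181 -0.41 ] -0.4
0.012 False 8.9167 [-0.013 -0.     0.121] [-0.391  0.08  -1.415] -1.33
0.006 False 9.2667 [-0.009 -0.     0.126] [-0.198  0.448  1.124] 0.75
0 False 9.6167 [-0.006  0.     0.13 ] [-3.645 -1.125  1.806] -1.0
-0.02 False 10.4333 [0.007 0.    0.145] [-5.092 -0.043  0.912] -2.57
-0.05 False 11.5833 [0.026 0.    0.168] [-5.684 -0.671  0.366] -3.39
-0.075 False 12.5667 [0.042 0.    0.187] [-5.766 -0.501  1.699] -2.42
```

View pics/p2.png

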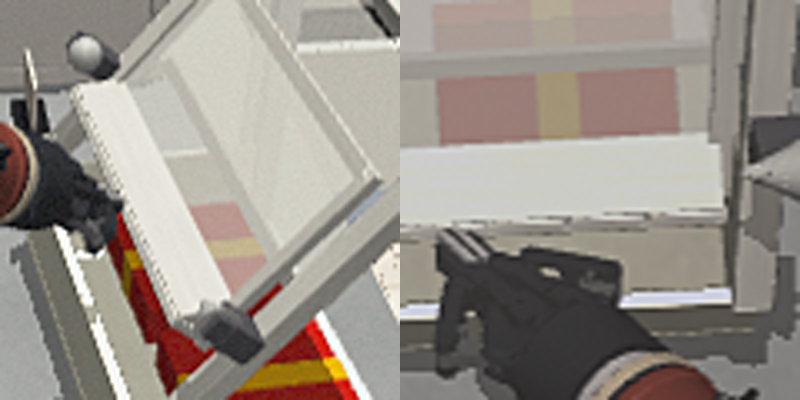

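The window has risen about 75 mm. In the top view the lip's lower edge at its right end is at about (390.5,175.5) and the cone tip at (397,163), so about 35 mm along the slope remain. I'll push 25 mm more and look close up.

```bash
python3 - <<'E'
from h import *
np.set_printoptions(precision=3,suppress=True)
s=move_l(under(-.100),feed=.03,max_force=20);o=observe();print(s,o["time_s"],cab(o["eef_pos"]),o["ft_force"])
a,_=get_image("side");b,_=get_image("top")
cv2.imwrite("pics/s3.png",a[:,:,::-1]);cv2.imwrite("pics/t3.png",b[:,:,::-1])
cv2.imwrite("pics/p3.png",np.hstack([cv2.resize(a[215:265,365:415],(400,400),interpolation=0),cv2.resize(b[145:185,370:410],(400,400),interpolation=0)])[:,:,::-1])
E
```

```text
False 13.65 [0.058 0.    0.206] [-5.906  0.068  1.369]
```

View pics/p3.png

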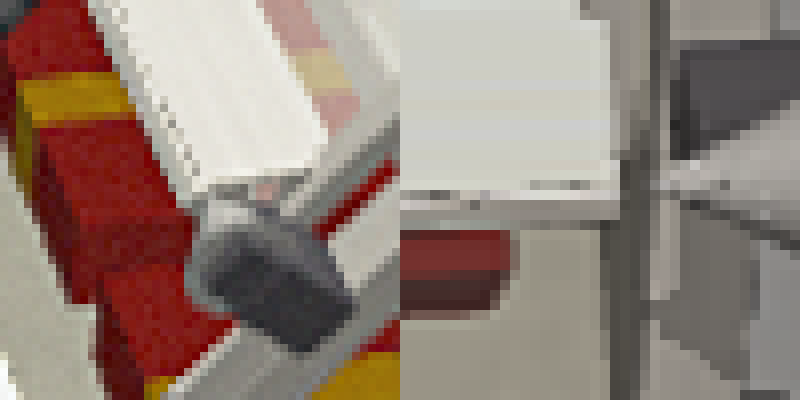

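Close up, the top view shows the lip's face spanning rows 163.8 to 167.2 at its right end. The cone tip is at about (434.8−370+… = column 395, row 163.2), i.e. level with the face's upper edge, so about 10.5 mm remain.

```bash
python3 - <<'E'
from h import *
np.set_printoptions(precision=3,suppress=True)
s=move_l(under(-.1105),feed=.02,max_force=20);hold(.3);o=observe();print(s,o["time_s"],cab(o["eef_pos"]),o["ft_force"])
p=np.array(o["eef_pos"])
move_l(p-.025*UP,feed=.04);move_l(p-.025*UP-.13*z,feed=.1)
hold(.3);o=observe();print(o["time_s"],cab(o["eef_pos"]),o["ft_force"])
a,_=get_image("side");b,_=get_image("top")
cv2.imwrite("pics/s4.png",a[:,:,::-1]);cv2.imwrite("pics/t4.png",b[:,:,::-1])
cv2.imwrite("pics/p4.png",np.hstack([cv2.resize(b[120:320,220:420],(400,400)),cv2.resize(b[145:185,370:410],(400,400),interpolation=0)])[:,:,::-1])
E
```

```text
False 14.725 [0.065 0.    0.214] [-6.058 -0.158  1.774]
17.2667 [-0.037 -0.064  0.267] [-0.277 -0.411  0.601]
```

View pics/p4.png

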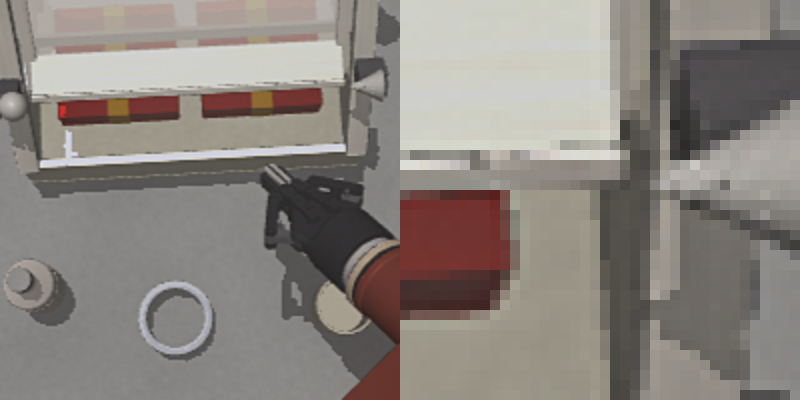

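The lip's lower edge (row about 163.3) is now level with the cone tip (row about 163.2), the window stayed put, and the hand is clear with the mug, roll and bottle undisturbed.

```bash
python3 -c "
from plant import *
print(job_done())"
```

```text
the job is handed in; nothing more can be done
None
```

I handed the job in: the window stands with its lip's lower edge level with the cone tip, to within about 2 mm in the last top-view picture. The hand is clear, and nothing on the bench looked disturbed; I did not measure the marks and loose things again.

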